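# Turn the stone sample over on the drying rack

### The arm

A 6-joint arm with a two-finger parallel gripper is mounted at the origin on the work surface. World frame = base frame: x ahead of the robot, y to its left, z up, the work surface at z = 0. Lengths are in mm, angles in rad, forces in N, time in s.
With the tool pointing down it reaches from about 325 to 875 mm from the base axis. Payload 4.4 kg.
Tool frame: the origin (TCP) lies on the centre line of the jaws, within the pads' length; the fingertips stand ahead of it and the grasp point (between the pads) lies 6 mm ahead of it (ctrl.tcp_to_tips is the z of the fingertips in the tool frame, in mm); z points along the fingers, y is the line along which they close (so a half turn about z gives the same grasp; the last joint's range is limited). The gripper opens to 85 mm and grips with 20 to 120 N. Pads are 22 mm wide; open, the fingers measure 114 mm over their backs; the gripper's body (76 mm by 85 mm) begins 54 mm behind the grasp point. The pads swing forward as they close: fully open they stand 13 mm farther back than shut.
Start: joints at [-1.29, 0.207, 1.542, -0, 1.393, -0.15], TCP at [240.107, -522.471, 256.282] pointing down, gripper open.
Joint ranges: [-2.73, 2.73], [-0.86, 2.22], [0.23, 2.46], [-1.11, 4.25], [0.08, 2.63], [-2.82, 2.82]. Speed limits (rad/s): [2.79, 2.79, 3.14, 3.14, 3.14, 3.14].

### API

Orientations are given as a 3x3 rotation matrix whose columns are the frame's x, y, z axes.
In Python, from plant import ctrl, sensors, optics gives the robot as it stands. Calls block until the motion is done:
- ctrl.move_ptp(position, orientation): joint-space move of the TCP to a pose.
- ctrl.move_l(position, rot=None, vel=150, threshold=None): straight line of the TCP; rot=None keeps the orientation; vel is the mean speed in mm/s. With threshold (N) it stops when the force on the tool has changed by that much, and returns True; else False.
- ctrl.set_joints(angles): joint-space move.
- ctrl.gripper_to(opening, force=None): finger opening in mm; force is the grip in N (None keeps the last); returns when the fingers have stopped.
- ctrl.hold(seconds).
- ctrl.solve_ik(position, orientation): joint angles nearest the present ones, or None.
- sensors.read_state(): the state.
- optics.grab_frame(name): name is "side" or "top" or "wrist"; returns (picture, depth): 420x560x3 uint8, red, green, blue; 420x560 float32, mm along the optical axis (not along the pixel's ray), 0 where there is no reading.
- optics.camera_params(name): a dict with "mtx" (3x3 intrinsics, pixels), "R" (3x3) and "t" (3): a world point X has camera coordinates R X + t; the wrist camera has in their place "T_tool_cam" (4x4, takes a point from camera to tool coordinates, whose origin is the TCP and whose axes are the flange's). Camera axes: x right, y down, z forward; pixel columns grow to the right and rows downward; lengths in mm; the calibration is good to about 2 mm. A picture is of the moment at which its call begins: read the wrist's pose just before it. camera_params takes no time and is no camera call.
A pose or a line that the arm cannot do raises ctrl.MotionError and nothing moves.
- ctrl.finish_job(): hands the job in; it is judged then, once.
The state is a dict: "t": time; "q": joint angles; "qvel": joint speeds; "tau": joint torques, N m; "eef_pos": TCP position; "eef_rot": TCP orientation; "force": force on the tool from outside, world axes, zero at the start; "wrist_torque": the same for the moment, N m; "grip_width": finger opening in mm; "grasp_force": force on a finger pad.
Only numpy, scipy, OpenCV 4.12 (cv2) and the standard library are available. Lean on these libraries where they do the work, as an engineer would, in place of code of your own. Each camera call takes 0.05 s, during which the arm holds its last target. There are 200 camera calls.

### The job

Turn the framed stone sample over beneath the low shelf of the drying rack, so that it lies flat with its dark crust face up, its frame centred on the black vent grille and its handle pointing straight out of the front as before; then switch the blower on by pushing its red-tipped lever fully over, away from you. Do not draw the sample out from under the shelf to turn it, do not knock it or the gripper against the shelf, lower it rather than let it topple or fall, and leave the other things where they are.

Things in the scene. Friction and masses are not known exactly. Their poses are not given: they have to be found in the camera images.
- holder: The sample: steel frame 110 (x) x 90 (y) x 34 mm (z), 0.2 to 0.3 kg, around a stone, pale cream and smooth on the +z face, dark red-brown and lumpy on the -z face. Origin at the block's centre. A bar handle sticks out of the middle of its -x end. It starts flat on the rack's deck, pale face (+z) up, handle towards the robot. It also stands steadily on either long 110 x 34 mm edge.
- handle (a point): Point to grip on the axis of the sample's handle, 120 mm from the block's centre (65 mm outside the frame). The handle is a straight black round bar, 18 mm in diameter, 85 mm long, along the block's x axis (x = -55 to -140 mm, y = z = 0). Axes as the sample's.
- rack: Fixed drying rack. Origin on the bench below the vent's centre; x points away from the robot into the rack (yaw up to 0.12 rad), y left, z up. Aluminium deck, top 60 mm above the bench, x = -60 to 80 mm, y = -200 to 200 mm, open below and in front. Four 12 mm square posts at x = -29 and 74, y = +-200 mm carry the shelf.
- shelf: The fixed low slatted aluminium shelf over the deck: underside 190 mm above the bench (130 mm headroom over the deck), top 204 mm, x = -35 to 80 mm and y = -206 to 206 mm in the rack's frame. The sample's handle and the front of its frame stand out in front of it. Origin at its underside, above the vent centre; axes as the rack's.
- vent (a point): Centre of the black vent grille (130 x 110 mm, in the middle of the deck), on the deck's top surface; axes as the rack's. The sample's centre is to be over it.
- blower: Fixed white blower box, 120 x 110 x 90 mm high, beside the rack on its left or its right. Origin at the centre of its underside on the bench; x points away from the robot. The switch stands in the middle of its top: a 25 mm high block 70 x 50 mm, then the lever.
- switch (a joint): Angle of the blower's switch lever, rad: 0 = off, leaning 0.5 rad to the robot's side (-x of the blower); 1.0 = fully on, leaning 0.5 rad away. Starts at 0 to 0.15, turns about the blower's y axis, needs about 1 N at its tip and stays where it is left. Pivot 112 mm above the bench over the blower's centre; lever 80 mm long.
- switch_tip (a point): Centre of the red ball (26 mm in diameter) at the end of the switch lever, about 180 mm above the bench. Its axes turn with the lever.
- slab: Loose rough sandstone lump, about 90 x 80 x 45 mm, on the bench beside the rack (opposite the blower). Leave alone. Origin at its underside.
- cup: Loose white plastic cup, 60 mm wide, 70 mm high, on the bench in front on the right. Leave alone. Origin at its underside.
- beaker: Loose glass beaker, 66 mm wide, 85 mm high, standing on top of the shelf. Leave alone. Origin at its underside.
- jar: Loose white jar, 52 mm wide, 70 mm high, standing on top of the shelf. Leave alone. Origin at its underside.

How it is judged (in metres and radians):
On the way, in this order (a step that is already met when the one before it is completed fails the run):
1. the sample lies turned over, dark face up, on the vent (angle between holder's own z axis and vertical above 3 rad and x of holder in the frame of vent between -0.025 and 0.025 m and y of holder in the frame of vent between -0.025 and 0.025 m and z of holder in the frame of vent between 0.012 and 0.021 m and angle between the x axis of holder and the x axis of rack, either way round below 0.2 rad and x of handle in the frame of vent below -0.085 m and linear speed of holder below 0.02 m/s and angular speed of holder below 0.15 rad/s), for 0.3 s.
2. the blower is switched on (value of joint switch above 0.8 rad), for 0.2 s.
At the end, for the whole second after the job is handed in: The sample lies at rest flat on the deck, dark face up (within 0.14 rad), its centre within 25 mm of the vent's centre in the rack's x and in its y, its handle out at the front within 0.2 rad of the rack's x axis, and the switch lever is beyond 0.8 rad (all of step 1 and value of joint switch above 0.8 rad); the robot touches nothing.
It fails at once if the sample was drawn out from under the shelf (its centre more than 45 mm in front of the vent's centre) (x of holder in the frame of vent below -0.045 m).
It fails at once if the sample or the robot struck the shelf (over 8 N) (contact force between any of holder, the arm, the fingers and shelf above 8 N).
It fails at once if the sample toppled or fell (turning faster than 7 rad/s, or moving faster than 0.8 m/s) (angular speed of holder above 7 rad/s or linear speed of holder above 0.8 m/s).
It fails at once if a bystander was moved by more than 25 mm or tipped (distance of any of slab, cup, beaker, jar from where it was at the start of the episode above 0.025 m or angle between any of slab, cup, beaker, jar's own z axis and vertical above 0.5 rad).
It also fails if it takes over 72 s, if anything falls off the work surface, if the arm or the gripper's body presses on something with over 40 N, if the wrist force passes 120 N, or if a joint passes its speed limit or range.

## Working session

There is one attempt and no reset: what is moved stays moved. The work goes in short steps, each a Python script; the robot and the scene stay as the last script left them, time stands still between calls to the robot, and variables do not carry over. Pictures are saved under pics/ and viewed, at most 10 in all, crops included, and the job is handed in when it is done.

```bash
ls; mkdir -p pics; python3 - <<'E'
from plant import ctrl,sensors,optics
import cv2,numpy as np
for n in("top","side"):
    p,d=optics.grab_frame(n); cv2.imwrite(f"pics/{n}0.png",p[:,:,::-1]); np.savez(f"pics/{n}0.npz",p=p,d=d)
    c=optics.camera_params(n); print(n,c["mtx"].round(1).tolist(),(-c["R"].T@c["t"]).round(0),c["R"].round(2).tolist())
print(ctrl.tcp_to_tips,sensors.read_state()["t"])
E
```

```text
pics
top [[410.0, 0.0, 281.5], [0.0, 410.0, 216.0], [0.0, 0.0, 1.0]] [ 435.  -14. 1085.] [[-0.0, -1.0, -0.0], [-0.99, 0.0, -0.12], [0.12, 0.0, -0.99]]
side [[544.0, 0.0, 270.8], [0.0, 544.0, 208.2], [0.0, 0.0, 1.0]] [-224.  960. 1190.] [[-0.78, -0.62, -0.01], [-0.4, 0.51, -0.76], [0.48, -0.59, -0.65]]
25.0 0.1
```

View pics/top0.png

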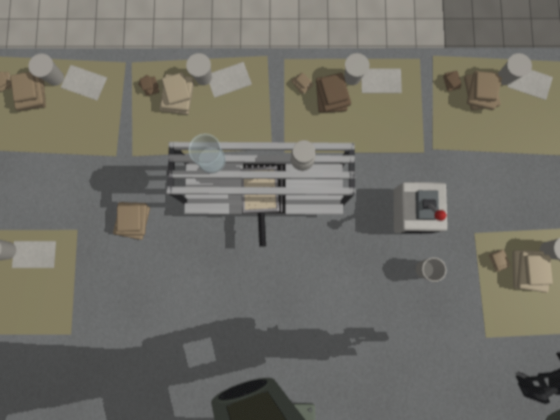

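View pics/side0.png

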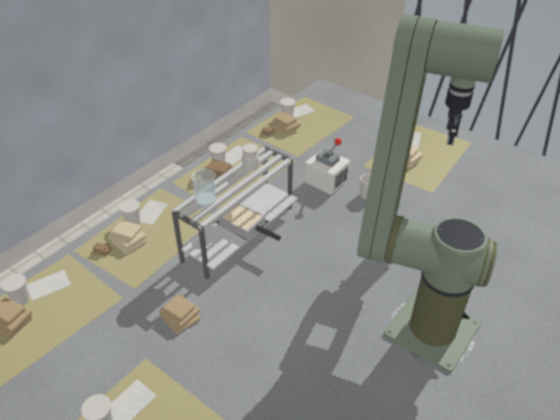

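Top view: the shelf spans cols 170–355, rows 143–193. The sample is under it at (261,193), with its handle running to (263,245). The blower is at (424,207) with its red tip at (441,215), and the cup is at (433,270). Next I'll measure these from depth.

```bash
cat > h.py <<'E'
import numpy as np,cv2
from plant import ctrl,sensors,optics
def cloud(name,d,p):
    c=optics.camera_params(name);K=c["mtx"]
    v,u=np.mgrid[:420,:560]
    X=np.stack([(u-K[0,2])/K[0,0]*d,(v-K[1,2])/K[1,1]*d,d],-1)
    if "R" in c: W=(X-c["t"])@c["R"]
    else:
        T=c["T_tool_cam"]; s=p
        W=(X@T[:3,:3].T+T[:3,3])@s["eef_rot"].T+s["eef_pos"]
    W[d==0]=np.nan
    return W
def ray(name,u,v,z):
    c=optics.camera_params(name);K=c["mtx"]
    r=c["R"].T@np.array([(u-K[0,2])/K[0,0],(v-K[1,2])/K[1,1],1]);o=-c["R"].T@c["t"]
    return o+r*(z-o[2])/r[2]
E
python3 - <<'E'
from h import *
for n in("top","side"):
    f=np.load(f"pics/{n}0.npz");p=f["p"].astype(int);d=f["d"];W=cloud(n,d,None);x,y,z=np.moveaxis(W,-1,0)
    roi=(x>350)&(x<800)&(y>-500)&(y<400)
    print(n,"bench z",np.nanmedian(z[(x>350)&(x<800)&(abs(z)<25)]))
    for nm,lo,hi in(("shelf",192,216),("deck",52,68)):
        m=roi&(z>lo)&(z<hi)&(y>-270)
        m=cv2.morphologyEx(m.astype(np.uint8),cv2.MORPH_OPEN,np.ones((2,2)))>0
        r=cv2.minAreaRect(W[m][:,:2].astype(np.float32));print(nm,m.sum(),r,np.median(z[m]))
    mx=p.max(-1)
    m=roi&(mx<45)&(z>60)&(z<100)&(x<620)&(y>-100)&(y<200)
    P=W[m];print("handle",len(P),P.min(0).round(),P.max(0).round(),np.median(P,0).round())
    vx,vy,x0,y0=cv2.fitLine(P[:,:2].astype(np.float32),cv2.DIST_HUBER,0,.01,.01).ravel();print("  yaw",vy/vx,x0,y0)
    m=roi&(p[...,0]>120)&(p[...,1]<60)&(z>120);vv,uu=np.nonzero(m)
    print("tip",m.sum(),uu.mean(),vv.mean(),W[m].mean(0).round())
    m=roi&(z>80)&(z<100)&(y<-250)
    print("blower",m.sum(),cv2.minAreaRect(W[m][:,:2].astype(np.float32)))
    for nm,lo,hi in(("shelfobj",225,300),):
        m=(roi&(z>lo)&(z<hi)).astype(np.uint8);k,l,st,ce=cv2.connectedComponentsWithStats(m)
        for i in range(1,k):
            if st[i,4]>20: print(nm,np.median(W[l==i],0).round(),st[i,4])
    I=cv2.resize(f["p"][130:280,150:470] if n=="top" else f["p"][120:280,150:390],None,fx=2.5,fy=2.5,interpolation=cv2.INTER_CUBIC)
    cv2.imwrite(f"pics/{n}c.png",I[:,:,::-1])
E
```

```text
top bench z -0.03995170456054746
shelf 5230 ((nan, nan), (0.0, 0.0), 0.0) nan
deck 4143 ((597.6743774414062, 16.955703735351562), (118.0278091430664, 445.6011962890625), 14.682201385498047) nan
handle 138 [491. -20.  60.] [614.  45.  90.] [531.  37.  85.]
  yaw 0.007299291 528.6757 36.74352
tip 32 441.65625 214.6875 [ 549. -364.  195.]
blower 1412 ((583.7952270507812, -364.43121337890625), (110.06391143798828, 120.31172180175781), 88.97856903076172)
shelfobj [674. 144. 268.] 710
shelfobj [662. -57. 273.] 566
side bench z -0.03545685795849353
shelf 2534 ((733.4368896484375, -76.71151733398438), (641.0362548828125, 284.6075134277344), 89.89871215820312) nan
deck 2744 ((628.13720703125, -2.4614105224609375), (149.85391235351562, 491.11993408203125), 9.655206680297852) nanTraceback (most recent call last):
  File "<stdin>", line 12, in <module>
    return umr_minimum(a, axis, None, out, keepdims, initial, where)
ValueError: zero-size array to reduction operation minimum which has no identity
```

View pics/topc.png

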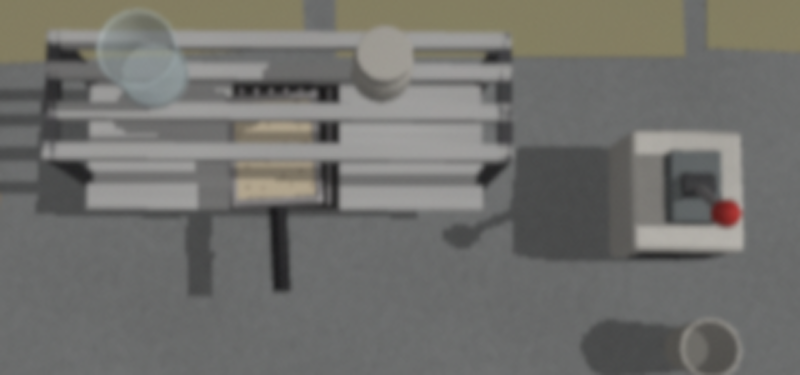

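The crop shows the sample sitting a little left of the vent centre: the black grille shows to its right (crop cols 315–338) and behind it. I'll refine the rack fit with clean masks.

```bash
python3 - <<'E'
from h import *
n="top";f=np.load(f"pics/{n}0.npz");p=f["p"].astype(int);d=f["d"];W=cloud(n,d,None);x,y,z=np.moveaxis(W,-1,0)
roi=(x>500)&(x<760)&(y>-260)&(y<300)
k=roi&(z>199)&(z<209)
l=cv2.connectedComponentsWithStats(k.astype(np.uint8))
for i in range(1,l[0]):
    if l[2][i,4]>60:
        P=W[l[1]==i]; r=cv2.minAreaRect(P[:,:2].astype(np.float32)); a=cv2.fitLine(P[:,:2].astype(np.float32),cv2.DIST_HUBER,0,.01,.01).ravel()
        print("slat",l[2][i],r,"slope",-a[0]/a[1], np.median(P[:,2]))
for u0 in range(180,350,20):   # front edges per column: shelf, deck
    c=lambda lo,hi:[W[v,u0].round(1).tolist() for v in range(419,0,-1) if lo<z[v,u0]<hi and roi[v,u0]][:1]
    print(u0,"shelf",c(199,209),"deck",c(57,63))
for v0 in (200,206,211):
    m=[u for u in range(150,380) if 57<z[v0,u]<63 and roi[v0,u]]
    print(v0,W[v0,m[0]].round(1),W[v0,m[-1]].round(1))
m=(p.max(-1)<50)&(x>440)&(x<570)&(y>0)&(y<90)&(z>65)&(z<95);P=W[m]
a=cv2.fitLine(P[:,:2].astype(np.float32),cv2.DIST_HUBER,0,.01,.01).ravel();print("handle",m.sum(),a,a[1]/a[0],P.min(0),P.max(0))
m=(p[...,0]>150)&(p[...,0]-p[...,2]>25)&(z>88)&(z<102)&roi;P=W[m];print("stone",m.sum(),P.min(0),P.max(0),np.median(P,0))
m=roi&(p.max(-1)<40)&(z>45)&(z<66)&(y>-60)&(y<90);P=W[m];print("vent dark",m.sum(),P.min(0),P.max(0))
f=np.load("pics/side0.npz");p=f["p"].astype(int);W=cloud("side",f["d"],None)
m=(p[...,0]>120)&(p[...,1]<60)&(p[...,2]<70)&(W[...,2]>120)&(W[...,1]<-200);print("tip side",m.sum(),np.nanmean(W[m],0))
E
```

```text
slat [ 167  143  188   52 3612] ((652.1513671875, 31.938583374023438), (412.4228820800781, 116.4771728515625), 89.65113067626953) slope 0.008427299 203.62146815251646
slat [220 143  77   7 510] ((701.933837890625, 38.55201721191406), (15.632923126220703, 168.6832275390625), 0.3812277019023895) slope 7.3866046e-05 203.38184466864197
slat [199 148  20  16 193] ((679.218505859375, 147.29086303710938), (40.79798889160156, 35.4608039855957), 88.30293273925781) slope 0.68036 207.47769081596087
slat [225 156  66   7 429] ((672.7246704101562, 39.45432662963867), (14.721517562866211, 143.71453857421875), 0.10464819520711899) slope -0.006014733 203.4511070864717
180 shelf [[595.9, 207.7, 205.4]] deck []
200 shelf [[595.6, 163.8, 206.8]] deck [[571.0, 191.8, 61.9]]
220 shelf [[596.3, 120.9, 202.5]] deck [[571.0, 141.5, 61.6]]
240 shelf [[595.9, 77.0, 204.6]] deck [[571.2, 91.3, 59.6]]
260 shelf [[595.9, 33.4, 204.1]] deck [[690.1, 41.5, 59.2]]
280 shelf [[595.7, -10.2, 205.4]] deck [[571.3, -9.6, 58.3]]
300 shelf [[593.9, -53.9, 202.5]] deck [[570.9, -60.1, 60.5]]
320 shelf [[593.9, -97.6, 202.6]] deck [[568.5, -110.5, 59.5]]
340 shelf [[594.3, -141.7, 199.7]] deck [[568.6, -161.2, 58.1]]
200 [604.6 223.5  59.7] [ 604.2 -161.7   59.4]
206 [589.4 230.9  58.6] [ 588.6 -166.3   60.6]
211 [576.4 230.3  59.8] [ 575.7 -165.8   62.3]
handle 168 [9.9846858e-01 5.5321872e-02 5.2894000e+02 3.6225204e+01] 0.055406723 [489.03521222  29.32791708  79.36372715] [568.23449105  44.62889071  89.50040142]
stone 288 [578.87697978   2.46131726  88.19312635] [652.23227315  76.34487185  97.51200732] [591.66758684  40.57551422  91.54564693]
vent dark 26 [599.66101465 -17.37041532  56.70571312] [695.82599887  69.91530944  64.99370939]
tip side 14 [ 546.1107611  -355.22519053  190.07214942]
```

Rack fit: the shelf rectangle measures 412×116 against an expected 412×115. That puts the vent at (630, 32) with yaw of about -0.007. The sample centre is at about (629, 41) with yaw 0.055. I'd like a grasp with the tool along the handle and then a wrist roll, so I'll check IK.

```bash
cat >> h.py <<'E'
def Rt(psi,yaw=0.,pitch=0.):
    "tool z along +x (yawed, pitched down), closing axis at angle psi from horizontal"
    from scipy.spatial.transform import Rotation as R
    B=np.array([[0,0,1],[1,0,0],[0,1,0]]).T  # placeholder, replaced below
    z=np.array([1,0,0]);y=np.array([0,np.cos(psi),np.sin(psi)]);M=np.column_stack([np.cross(y,z),y,z])
    return R.from_euler('zy',[yaw,pitch]).as_matrix()@M
E
sed -i '/placeholder/d' h.py
python3 - <<'E'
from h import *
for pit in(0,.15,.3):
  for X in(495,525):
   for z in(77,100,127):
    o=[]
    for ps in np.arange(-180,181,30):
        q=ctrl.solve_ik([X-6*np.cos(pit),35,z+6*np.sin(pit)],Rt(np.radians(ps),.055,pit)); o.append("-" if q is None else f"{q[3]:.1f}/{q[5]:.1f}")
    print(pit,X,z,o, None if q is None else np.round(q,2))
E
```

```text
0 495 77 ['2.7/-1.6', '2.7/-1.1', '2.7/-0.6', '2.7/-0.1', '2.7/0.4', '2.7/1.0', '2.7/1.5', '2.7/2.0', '2.7/2.5', '-', '2.7/-2.7', '2.7/-2.2', '2.7/-1.6'] [-0.35  0.95  2.39  2.73  1.75 -1.65]
0 495 100 ['2.7/-1.6', '2.7/-1.1', '2.7/-0.6', '2.7/-0.1', '2.7/0.5', '2.7/1.0', '2.7/1.5', '2.7/2.0', '2.7/2.6', '-', '2.7/-2.7', '2.7/-2.2', '2.7/-1.6'] [-0.35  0.85  2.43  2.73  1.7  -1.63]
0 495 127 ['-', '-', '-', '-', '-', '-', '-', '-', '-', '-', '-', '-', '-'] None
0 525 77 ['2.8/-1.6', '2.8/-1.1', '2.8/-0.6', '2.8/-0.0', '2.8/0.5', '2.8/1.0', '2.8/1.5', '2.8/2.1', '2.8/2.6', '-', '2.8/-2.7', '2.8/-2.1', '2.8/-1.6'] [-0.3   0.9   2.34  2.78  1.67 -1.61]
0 525 100 ['2.8/-1.6', '2.8/-1.1', '2.8/-0.5', '2.8/-0.0', '2.8/0.5', '2.8/1.0', '2.8/1.6', '2.8/2.1', '2.8/2.6', '-', '2.8/-2.6', '2.8/-2.1', '2.8/-1.6'] [-0.3   0.82  2.38  2.78  1.62 -1.59]
0 525 127 ['2.8/-1.6', '2.8/-1.0', '2.8/-0.5', '2.8/0.0', '2.8/0.5', '2.8/1.1', '2.8/1.6', '2.8/2.1', '2.8/2.6', '-', '2.8/-2.6', '2.8/-2.1', '2.8/-1.6'] [-0.3   0.71  2.41  2.78  1.55 -1.56]
0.15 495 77 ['2.7/-1.6', '2.7/-1.1', '2.7/-0.5', '2.7/-0.
[... 907 characters left out ...]
'-', '-', '-', '-', '-', '-', '-', '-', '-', '-', '-', '-'] None
0.3 495 100 ['-', '-', '-', '-', '-', '-', '-', '-', '-', '-', '-', '-', '-'] None
0.3 495 127 ['-', '-', '-', '-', '-', '-', '-', '-', '-', '-', '-', '-', '-'] None
0.3 525 77 ['2.8/-1.5', '2.8/-1.0', '2.8/-0.4', '2.8/0.1', '2.8/0.6', '2.8/1.1', '2.8/1.7', '2.8/2.2', '2.8/2.7', '-', '2.8/-2.5', '2.8/-2.0', '2.8/-1.5'] [-0.29  0.54  2.43  2.78  1.11 -1.49]
0.3 525 100 ['2.8/-1.5', '2.8/-0.9', '2.8/-0.4', '2.8/0.1', '2.8/0.6', '2.8/1.2', '2.8/1.7', '2.8/2.2', '2.8/2.7', '-', '2.8/-2.5', '2.8/-2.0', '2.8/-1.5'] [-0.29  0.44  2.45  2.76  1.03 -1.46]
0.3 525 127 ['-', '-', '-', '-', '-', '-', '-', '-', '-', '-', '-', '-', '-'] None
```

```bash
python3 - <<'E'
from h import *
s=sensors.read_state(); q0=np.array(s["q"])
for z in (127,140,150):
    qf=ctrl.solve_ik([514,-120,z],Rt(-np.pi,.0)); print(z,None if qf is None else np.round(qf,2))
    print(ctrl.solve_ik([514,35.4,z],Rt(-np.pi,.055)) is not None)
qf=np.array(ctrl.solve_ik([514,-120,127],Rt(-np.pi,0)))
a=q0.copy();a[3:]=qf[3:];b=a.copy();b[0]=qf[0]
for t in [a,b]+[b+(qf-b)*k for k in(.35,.7,1)]:
    ctrl.set_joints(t); s=sensors.read_state();print(round(s["t"],1),np.round(s["eef_pos"]),np.round(s["eef_rot"][:,2],2))
p,d=optics.grab_frame("side");cv2.imwrite("pics/s1.png",p[:,:,::-1])
E
```

```text
127 [-0.84  0.69  2.37  2.3   1.52 -1.51]
True
140 [-0.84  0.64  2.38  2.3   1.49 -1.48]
True
150 [-0.84  0.6   2.39  2.3   1.47 -1.46]
True
2.1 [ 463. -511.  733.] [0.76 0.04 0.64]
3.3 [ 638. -260.  734.] [0.67 0.37 0.64]
4.3 [ 653. -276.  481.] [0.85 0.17 0.5 ]
5.2 [ 601. -217.  260.] [0.97 0.04 0.26]
6.0 [ 515. -122.  128.] [ 1. -0.  0.]
```

View pics/s1.png

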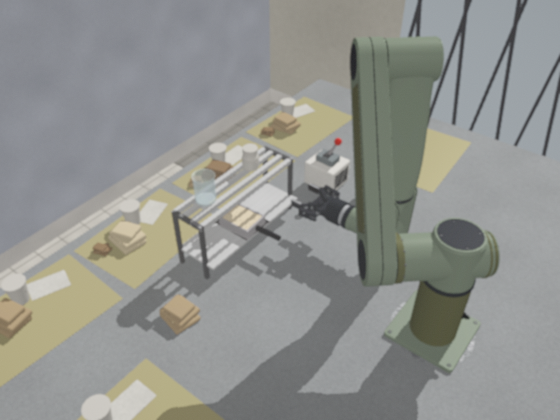

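The gripper is horizontal in front of the rack at about (320,205), and the wrist is clear of the bench. Next I move over the handle, descend and grip.

```bash
python3 - <<'E'
from h import *
R=Rt(-np.pi,.055)
ctrl.move_l([514,35.4,127],R,vel=120)
print("stop",ctrl.move_l([514,35.4,77],vel=60,threshold=10))
print(sensors.read_state()["force"])
ctrl.gripper_to(15,force=110)
s=sensors.read_state();print(s["t"],s["grip_width"],s["grasp_force"],np.round(s["eef_pos"],1),s["force"])
E
```

```text
stop False
[-0.05629788  0.18922565  0.70868693]
9.0917 16.588084535098616 67.20188856124878 [514.   35.4  77.2] [-1.10683381 -1.01083823  0.97175599]
```

```bash
python3 - <<'E'
from h import *
R=Rt(-np.pi,.055)
for z in(90,125):
    ctrl.move_l([514,35.4,z],vel=40); s=sensors.read_state();print(s["t"],s["grip_width"],s["grasp_force"],np.round(s["force"],2),np.round(s["wrist_torque"],2))
p,d=optics.grab_frame("side");W=cloud("side",d,None)
cv2.imwrite("pics/s2.png",cv2.resize(p[130:280,150:390],None,fx=3,fy=3,interpolation=cv2.INTER_CUBIC)[:,:,::-1])
pt,dt=optics.grab_frame("top");V=cloud("top",dt,None);x,y,z=np.moveaxis(V,-1,0);q=pt.astype(int)
m=(q[...,0]>130)&(q[...,0]-q[...,2]>25)&(z>95)&(z<175)&(x>560)&(x<700)&(y>-40)&(y<120);P=V[m]
print(m.sum(),P.min(0),P.max(0)); A=np.c_[P,np.ones(len(P))];c=np.linalg.lstsq(A[:,[0,1,3]],P[:,2],rcond=None)[0];print("plane",c,"z@stone",c@[629,41,1])
E
```

```text
9.5667 16.274009053087244 67.07118272781372 [-0.15 -0.34 -2.48] [-0.07  1.09  0.05]
10.5917 16.32427244776695 67.0674991607666 [-0.41 -0.76 -2.36] [-0.06  1.16  0.07]
410 [579.15448471   3.97663291 133.85128517] [635.08030916  77.32313398 143.71261336]
plane [-1.12726159e-02  2.80829047e-03  1.45389384e+02] z@stone 138.41404901510825
```

View pics/s2.png

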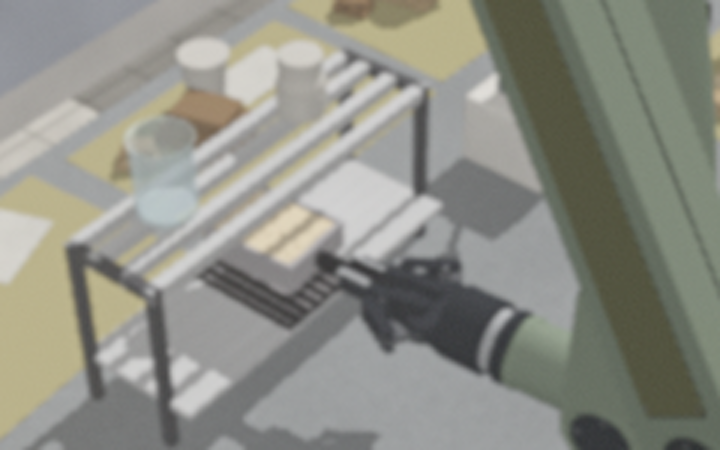

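The sample is held flat and clear of the deck, tilting only about 0.01 rad. Now I align it to the vent and roll it about the handle axis with joint 6.

```bash
python3 - <<'E'
from h import *
ctrl.move_l([515,32.8,125],Rt(-np.pi,-.007),vel=40)
q=np.array(sensors.read_state()["q"]);print(q.round(2))
for k in range(1,7):
    t=q.copy();t[5]+=k*np.pi/6;ctrl.set_joints(t);s=sensors.read_state()
    print(round(s["t"],1),np.round(s["eef_pos"],1),round(s["grip_width"],1),round(s["grasp_force"]),np.round(s["force"],1),np.round(s["wrist_torque"],2))
print(s["eef_rot"].round(3).tolist())
p,d=optics.grab_frame("side")
cv2.imwrite("pics/s3.png",cv2.resize(p[130:280,150:390],None,fx=3,fy=3,interpolation=cv2.INTER_CUBIC)[:,:,::-1])
pt,dt=optics.grab_frame("top");np.savez("pics/t3.npz",p=pt,d=dt)
E
```

```text
[-0.23  0.72  2.41  2.91  1.56 -1.57]
11.5 [514.8  33.9 124.6] 16.5 67 [-0.4 -0.  -2.5] [0.04 1.1  0.01]
12.1 [514.8  34.1 124.7] 16.6 67 [ 0.3 -0.8 -2.5] [ 0.    1.14 -0.02]
12.7 [514.9  34.1 124.7] 16.6 67 [-0.6 -0.4 -2.2] [-0.02  1.21  0.02]
13.2 [514.8  34.1 124.7] 16.4 67 [-0.1  0.9 -2.6] [-0.    1.13 -0.  ]
13.8 [514.8  34.1 124.7] 16.5 67 [-0.9 -0.3 -2.5] [0.02 1.1  0.02]
14.3 [514.8  34.1 124.7] 16.1 67 [ 0.2  0.3 -2.9] [-0.01  1.15 -0.03]
[[-0.001, 0.003, 1.0], [-0.003, 1.0, -0.003], [-1.0, -0.003, -0.001]]
```

View pics/s3.png

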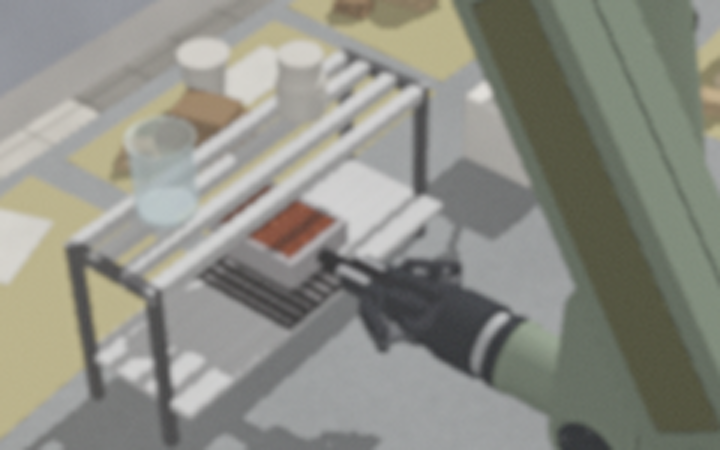

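The dark crust is now up, at crop (290,230), and the frame looks level. I'll check its position from the top view and lower it until contact.

```bash
python3 - <<'E'
from h import *
def stone(pt,dt,zl,zh):
    V=cloud("top",dt,None);x,y,z=np.moveaxis(V,-1,0);q=pt.astype(int)
    m=(q[...,0]-q[...,2]>35)&(z>zl)&(z<zh)&(x>560)&(x<720)&(y>-60)&(y<120);P=V[m]
    r=np.linalg.lstsq(np.c_[P[:,:2],np.ones(len(P))],P[:,2],rcond=None)[0]
    print("stone",m.sum(),P.min(0).round(1),P.max(0).round(1),"tilt",r[:2])
f=np.load("pics/t3.npz");stone(f["p"],f["d"],100,185)
s=sensors.read_state();x,y=s["eef_pos"][:2]
ctrl.move_l([515,32.8,84],Rt(0,-.007),vel=40)
print(ctrl.move_l([515,32.8,75.5],vel=12,threshold=3))
s=sensors.read_state();print(s["t"],np.round(s["eef_pos"],1),np.round(s["force"],1),np.round(s["wrist_torque"],2))
pt,dt=optics.grab_frame("top");stone(pt,dt,80,110)
cv2.imwrite("pics/t4.png",cv2.resize(pt[130:280,150:350],None,fx=4,fy=4,interpolation=cv2.INTER_CUBIC)[:,:,::-1])
E
```

```text
stone 293 [583.6  -0.6 134.5] [635.1  67.8 144.3] tilt [-0.00819288 -0.01084758]
True
16.2333 [515.1  32.8  76.8] [-1.6 -0.1  3.3] [0.03 0.02 0.02]
stone 323 [583.6  -2.4  86.1] [649.4  66.4 100.4] tilt [0.01229846 0.0017297 ]
```

View pics/t4.png

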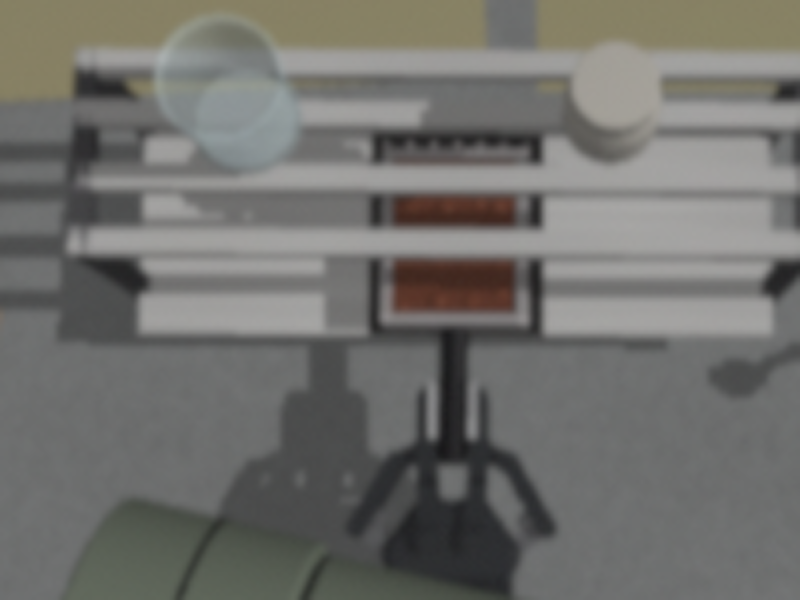

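The sample is centred inside the black vent margins, level and touching the deck. Stone y spans -2 to 66, so its centre is at 32. I'll release it, lift the open fingers off, and go to the lever.

```bash
python3 - <<'E'
from h import *
R=Rt(0,0)
ctrl.gripper_to(60); ctrl.hold(.3)
ctrl.move_l([515,32.8,135],vel=80); ctrl.hold(.4)
pt,dt=optics.grab_frame("top");V=cloud("top",dt,None);x,y,z=np.moveaxis(V,-1,0);q=pt.astype(int)
m=(q[...,0]-q[...,2]>35)&(z>80)&(z<110)&(x>560)&(x<720)&(y>-60)&(y<120);P=V[m];print("stone",m.sum(),P.min(0).round(1),P.max(0).round(1))
ctrl.gripper_to(0,force=40)
ctrl.move_l([515,-120,145],R,vel=200)
yb=-362
for X in(470,500,584,590): print(X,ctrl.solve_ik([X,yb,184],R) is not None)
ctrl.move_l([480,yb,184],R,vel=200)
s=sensors.read_state();print(s["t"],s["grip_width"],np.round(s["eef_pos"],1),np.round(s["force"],1))
p,d=optics.grab_frame("top");cv2.imwrite("pics/t5.png",cv2.resize(p[170:290,360:500],None,fx=5,fy=5,interpolation=cv2.INTER_CUBIC)[:,:,::-1])
E
```

```text
stone 322 [583.6  -2.4  86.3] [649.7  66.5  97.1]
470 True
500 True
584 True
590 True
21.325 0.1305289598754322 [ 480.2 -360.1  183.3] [-0.5 -0.1  0. ]
```

View pics/t5.png

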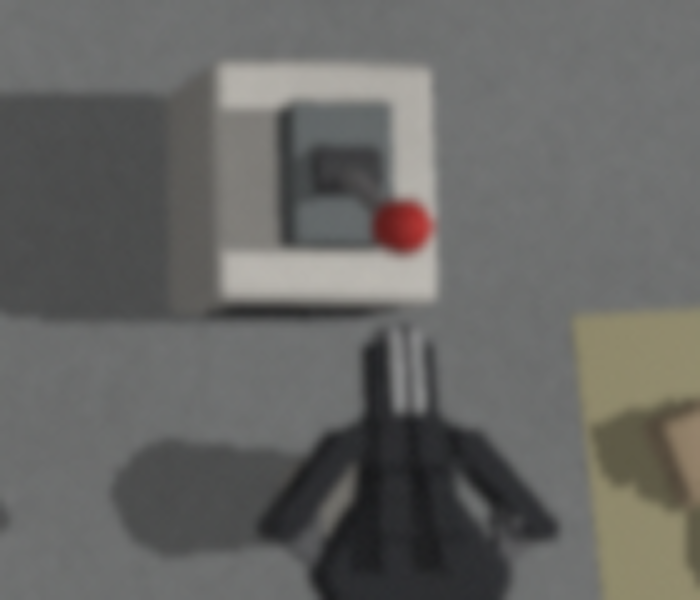

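The closed fingertips at (400,330) line up with the red ball at (402,225). Now I push.

```bash
python3 - <<'E'
from h import *
print(ctrl.move_l([590,-362,184],vel=50,threshold=9))
s=sensors.read_state();print(s["t"],np.round(s["eef_pos"],1),np.round(s["force"],1))
ctrl.move_l([470,-362,190],vel=120)
for n in("top","side"):
    p,d=optics.grab_frame(n);W=cloud(n,d,None);p=p.astype(int)
    m=(p[...,0]>120)&(p[...,1]<60)&(p[...,2]<70)&(W[...,2]>120)&(W[...,1]<-200);print("tip",m.sum(),np.nanmean(W[m],0))
    V=W;x,y,z=np.moveaxis(V,-1,0)
    if n=="top":
        m=(p[...,0]-p[...,2]>35)&(z>80)&(z<110)&(x>560)&(x<720)&(y>-60)&(y<120);print("stone",V[m].min(0),V[m].max(0))
print(sensors.read_state()["t"])
E
```

```text
True
23.3083 [ 585.6 -361.8  183.4] [-5.4  0.4  2.2]
tip 38 [ 622.54485506 -365.49047971  193.43738964]
stone [583.51055295  -2.43578182  86.5768386 ] [650.12606648  66.22595304  97.44296205]
tip 10 [ 619.95753849 -357.65512031  189.05058888]
24.525
```

```bash
python3 -c "
from plant import ctrl
print(ctrl.finish_job())"
```

```text
the job is handed in; nothing more can be done
None
```

The sample lies dark face up, centred on the vent with its handle straight out of the front, the blower lever is pushed fully over, and the job was handed in at about 24.5 s; no verdict came back.

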